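# Seat the matching pitch gauge leaf on the lead screw

## Task

A coarse lead screw lies in the grey stand, and one of the three gauge leaves standing in front of it has teeth at the same spacing as its thread. Set that leaf, teeth down, along the top of the screw with its two ends in the stand's forks, so that all its teeth drop fully home in the thread, and let go of it. The other two leaves must finally stand upright on the bench.

Things in the scene. Friction and masses are not known exactly. Their poses are not given: they have to be found in the camera images.
- screw_stand: Grey fixed stand holding a level steel screw. Origin: bench level under the screw's middle; x across, y along screw, z up. Core top at z=48 mm; oiled round ridges 5 mm high, pitch 16; a groove lies above the origin. At y=+-55 a fork (10 thick) for the leaf's ends: slot 20 wide, z 53-71, flared to 60 wide at z=89; 100 between forks. Seated leaf: middle over origin, tooth tips at z=48.
- gauge_a: Loose steel gauge leaf, 0.15 kg, standing teeth down: 9 fine teeth 3 mm wide, 8 mm apart (centre to centre), one at the middle, 9 long; above them a bar 140 x 16 x 18 mm (z 9-27), then in its middle a grip tab 40 long, 12 thick, up to z=68. Origin: its middle at the tooth tips; x through the thickness, y along the bar, z up. A half turn about z is the same leaf.
- gauge_b: Loose steel gauge leaf, 0.15 kg, standing teeth down: 5 medium teeth 4 mm wide, 16 mm apart (centre to centre), one at the middle, 9 long; above them a bar 140 x 16 x 18 mm (z 9-27), then in its middle a grip tab 40 long, 12 thick, up to z=68. Origin: its middle at the tooth tips; x through the thickness, y along the bar, z up. A half turn about z is the same leaf.
- gauge_c: Loose steel gauge leaf, 0.15 kg, standing teeth down: 3 coarse teeth 12 mm wide, 24 mm apart (centre to centre), one at the middle, 9 long; above them a bar 140 x 16 x 18 mm (z 9-27), then in its middle a grip tab 40 long, 12 thick, up to z=68. Origin: its middle at the tooth tips; x through the thickness, y along the bar, z up. A half turn about z is the same leaf.

How it is judged (in metres and radians):
At the end, for the whole second after the job is handed in: The 16 mm leaf rests on the screw, tooth tips within 3 mm of fully home, its middle within 8 mm across and 20 mm along, aligned within 0.15 rad, upright within 0.2 rad, at rest; the other two leaves stand on the bench, upright within 0.2 rad, at rest (z of gauge_b in the frame of screw_stand between 0.044 and 0.051 m and x of gauge_b in the frame of screw_stand between -0.008 and 0.008 m and y of gauge_b in the frame of screw_stand between -0.02 and 0.02 m and angle between the y axis of gauge_b and the y axis of screw_stand, either way round below 0.15 rad and angle between each of gauge_b, gauge_a, gauge_c's own z axis and vertical below 0.2 rad and linear speed of each of gauge_b, gauge_a, gauge_c below 0.02 m/s and height (world z) of gauge_a between -0.005 and 0.01 m and height (world z) of gauge_c between -0.005 and 0.01 m); the robot touches nothing.
It also fails if it takes over 40 s, if anything falls off the work surface, if the arm or the gripper's body presses on something with over 40 N, if the wrist force passes 120 N, or if a joint passes its speed limit or range.

## Robot

A 7-joint arm with a two-finger parallel gripper is mounted at the origin on a cart in front of the work surface, level with it; the furniture and walls round the work are solid. World frame = base frame: x ahead of the robot, y to its left, z up, the work surface at z = 0. Lengths are in mm, angles in degrees, forces in N, time in s.
With the tool pointing down it reaches from about 400 to 850 mm from the base axis. Payload 4.5 kg.
Tool frame: the origin (TCP) lies at the very end of the fingers, on their centre line; the grasp point (between the pads) lies 19 mm behind it; z points along the fingers, y is the line along which they close (so a half turn about z gives the same grasp; the last joint's range is limited). The gripper opens to 85 mm and grips with 20 to 120 N. Pads are 22 mm wide; open, the fingers measure 114 mm over their backs; the gripper's body (76 mm by 85 mm) begins 54 mm behind the grasp point. The pads swing forward as they close: fully open they stand 13 mm farther back than shut.
Start: joints at [1.937, 39.483, -11.15, 89.685, 9.013, 51.709, -12.324], TCP at [625.023, 0.026, 231.317] pointing down, gripper open.
Joint ranges: [-172.22, 172.22], [-26.19, 119.32], [-84.43, 86.54], [7.71, 146.69], [-57.33, 237.33], [2.42, 119.75], [-152.13, 152.13]. Speed limits (degrees/s): [147.25, 147.25, 180, 180, 180, 180, 180].

## Interface

Orientations are given as [roll, pitch, yaw] about the fixed x, y, z axes, in that order (R = Rz(yaw) Ry(pitch) Rx(roll)).
In Python, from station import * gives the robot as it stands.
- The arm moves only by the tool carry_out, never from a script. Its argument "targets" is a list of rows, each an object with "turn": the turn, a rotation vector about the tool's x, y, z in degrees, a list of three; "travel": the shift along the tool's x, y, z in m, a list of three; "fingers": the closure, from 0 (fully open) to 1 (shut). In form: [{"turn": [wx, wy, wz], "travel": [tx, ty, tz], "fingers": fingers}, ...]. A call has 1 to 5 rows; each row shifts and turns the commanded pose from where the row before left it, along the tool's axes as they then stand; what a row does not reach is not made up. A row lasts 1/10 s, in which the tool goes at most 50 mm and 8.59 degrees, less where a joint would pass 70% of its speed; a pose out of reach is approached as far as the arm can. A call is refused whole if a number of a shift passes 0.05 or a number of a turn 8.59, either way. A call with a gripper value outside its range is refused whole. The fingers move at their own pace and stop on an object; "grip_force" is the grip in N (left out, the last holds). Time passes only in rows, so rows that do not move let the fingers close. It gives the time, the measured TCP pose, the force, the opening and the grip force at its end, in the units of the state.
- sense(): the state, without advancing time (a new reading comes with each control period).
- camera(name): name is "scene" or "side" or "wrist"; returns a dict with "frame" (400x640x3 uint8, red, green, blue), "fx", "fy", "cx", "cy" (pixels), "rvec" (rotation vector, rad) and "tvec" (3), from world to camera coordinates, as OpenCV has them; the wrist camera has in their place "mount" (4x4, takes a point from camera to tool coordinates, whose origin is the TCP and whose axes are the flange's). Camera axes: x right, y down, z forward; pixel columns grow to the right and rows downward; lengths in mm; the calibration is good to about 2 mm. A picture is of the moment at which its call begins: read the wrist's pose just before it. There is no depth.
- finish_job(): hands the job in; it is judged then, once.
Trained networks look in a picture, given as the dict that the camera call returned (one of the last four; its "shot" number tells which), for a name from the list of things; names that differ only in an ending like _2 or _b are one class to them, and where a whole thing is asked for, a point or a joint stands for the part that bears it (a point fixed in the world has none). Each returns a list of dicts, best first, with "p" (0 to 1); they miss things now and then, are a little off and sometimes report something else, mostly with a low value. They report only what shows in the picture. A call takes as long as a camera call.
- trace(picture, query): "mask" (400x640 bool, what is visible of it) and "xy" ([column, row] in pixels, amid what is visible of it).
- tip_of(picture, query): "xy" ([column, row] in pixels: a listed point, or the origin of a listed thing).
The state is a dict: "clock": time; "joint_positions": joint angles; "joint_velocities": joint speeds; "joint_torque": joint torques, N m; "tcp_pos": TCP position; "orientation": TCP orientation; "contact_force": force on the tool from outside, world axes, zero at the start; "ft_torque": the same for the moment, N m; "width": opening from 0.0 (shut) to 1.0 (fully open); "finger_force": force on a finger pad.
Only numpy, scipy, OpenCV 4.12 (cv2) and the standard library are available. Lean on these libraries where they do the work, as an engineer would, in place of code of your own. Each camera call takes 0.05 s, during which the arm holds its last target. There are 200 camera calls.

## Working session

There is one attempt and no reset: what is moved stays moved. The work goes in short steps, Python scripts to look and compute and a tool call to move; the robot and the scene stay as the last step left them, time stands still between calls to the robot, and variables do not carry over. Pictures are saved under pics/ and viewed, at most 10 in all, crops included, and the job is handed in when it is done.

Besides the shell and the picture viewer there is one more tool, called after "Request:" as name(argument=value, ...), one argument or row to a line, values as JSON. carry_out: Moves the arm, as the interface text tells. Its arguments: {"type":"object","properties":{"targets":{"type":"array","items":{"type":"object","properties":{"turn":{"type":"array","items":{"type":"number"}},"travel":{"type":"array","items":{"type":"number"}},"fingers":{"type":"number"}}}},"grip_force":{"type":"number"}},"required":["targets"]}

```bash
mkdir -p pics; ls
python3 - <<'E'
from station import *
import cv2,numpy as np
s=sense();print(s)
ims=[]
for n in("scene","side"):
    c=camera(n);ims.append(c["frame"]);print(n,c["fx"],c["fy"],c["cx"],c["cy"],c["rvec"],c["tvec"])
    for q in("screw_stand","gauge_a","gauge_b","gauge_c"):
        print(q,[(r["p"],r["xy"]) for r in tip_of(c,q)][:3],[(r["p"],r["xy"],r["mask"].sum()) for r in trace(c,q)][:3])
    cv2.imwrite(f"pics/{n}.png",c["frame"][...,::-1])
E
```

```text
pics
{'clock': 0.0, 'joint_positions': array([  1.93555206,  39.53392544, -11.14413622,  89.74806759,
         9.01148097,  51.71053778, -12.32543879]), 'joint_velocities': array([-0.02461441, -0.05086535,  0.00087549,  0.00161595, -0.00464394,
        0.04713492,  0.0820884 ]), 'joint_torque': array([ 1.13546095e-03, -5.39627159e+01, -1.26661520e+00, -1.58547074e+01,
        9.07521317e-03,  9.41080711e-03,  5.53111545e-05]), 'tcp_pos': array([ 6.24312314e+02, -4.43617937e-02,  2.30460814e+02]), 'orientation': array([-1.79889497e+02,  7.82789703e-03,  9.00039156e+01]), 'contact_force': array([-0.09123487, -0.07066082,  0.65227116]), 'ft_torque': array([-7.53307568e-05, -5.14246730e-02,  9.66070697e-03]), 'finger_force': 0.0, 'width': 0.9966880261453993}
scene 444.78940438214096 444.78940438214096 323.5826674295145 202.00257253043816 [ 2.22875196 -1.12212363  0.38969956] [-442.93975534  307.30150604  641.29851481]
screw_stand [(0.96, [330.5, 196.8])] [(0.66, [332.6, 194.3], np.int64(2779))]
gauge_a [(0.93, [360.4, 296.9]), (0.91, [217.6, 207.5]), (0.82, [297.3, 244.6])] [(0.9, [296.2
[... 525 characters left out ...]
7906 437.46033293697906 324.51015731469636 199.6060955457145 [ 0.70675388 -2.41997867  1.39636841] [403.20345973 234.88298344 510.37407509]
screw_stand [(0.68, [306.8, 206.6])] [(0.86, [305.7, 196.3], np.int64(2731))]
gauge_a [(0.88, [404.8, 188.6]), (0.82, [324.5, 281.0]), (0.68, [360.9, 223.4])] [(0.74, [404.6, 178.7], np.int64(720)), (0.74, [360.5, 211.3], np.int64(1046))]
gauge_b [(0.88, [404.8, 188.6]), (0.82, [324.5, 281.0]), (0.68, [360.9, 223.4])] [(0.74, [404.6, 178.7], np.int64(720)), (0.74, [360.5, 211.3], np.int64(1046))]
gauge_c [(0.88, [404.8, 188.6]), (0.82, [324.5, 281.0]), (0.68, [360.9, 223.4])] [(0.74, [404.6, 178.7], np.int64(720)), (0.74, [360.5, 211.3], np.int64(1046))]
```

```bash
cat > h.py <<'E'
import numpy as np,cv2
def cam(c,s=None):
    K=np.array([[c["fx"],0,c["cx"]],[0,c["fy"],c["cy"]],[0,0,1]])
    if "rvec" in c and c["rvec"] is not None:
        R=cv2.Rodrigues(np.array(c["rvec"],float))[0];t=np.array(c["tvec"],float)
    else:
        from scipy.spatial.transform import Rotation as Ro
        T=np.eye(4);T[:3,:3]=Ro.from_euler("xyz",s["orientation"],degrees=True).as_matrix();T[:3,3]=s["tcp_pos"]
        W=np.linalg.inv(T@np.array(c["mount"]));R=W[:3,:3];t=W[:3,3]
    return K,R,t
def ray(cm,xy,z):
    K,R,t=cm;d=R.T@np.linalg.inv(K)@np.array([xy[0],xy[1],1.]);o=-R.T@t
    return o+d*(z-o[2])/d[2]
def proj(cm,P):
    K,R,t=cm;p=(K@(R@np.atleast_2d(P).T+t[:,None])).T
    return p[:,:2]/p[:,2:]
E
python3 - <<'E'
from station import *
from h import *
a=cv2.imread("pics/scene.png")[120:340,150:450];b=cv2.imread("pics/side.png")[120:340,230:530]
cv2.imwrite("pics/both.png",np.vstack([cv2.resize(x,None,fx=2,fy=1.36*1) if 0 else cv2.resize(x,(409,300)) for x in(a,b)]))
cv2.imwrite("pics/sc2.png",cv2.resize(a,(800,587),interpolation=cv2.INTER_CUBIC))
for n,pts in(("scene",[(330.5,196.8),(360.4,296.9),(217.6,207.5),(297.3,244.6)]),("side",[(306.8,206.6),(404.8,188.6),(324.5,281),(360.9,223.4)])):
    c=camera(n);m=cam(c)
    for p in pts:print(n,p,ray(m,p,0).round())
s=sense();c=camera("wrist");cv2.imwrite("pics/w0.png",c["frame"][...,::-1])
E
```

```text
scene (330.5, 196.8) [ 600. -122.    0.]
scene (360.4, 296.9) [ 451. -294.    0.]
scene (217.6, 207.5) [445.  42.   0.]
scene (297.3, 244.6) [ 470. -141.    0.]
side (306.8, 206.6) [ 597. -128.    0.]
side (404.8, 188.6) [ 462. -307.    0.]
side (324.5, 281) [449.  42.   0.]
side (360.9, 223.4) [ 478. -133.    0.]
```

View pics/sc2.png

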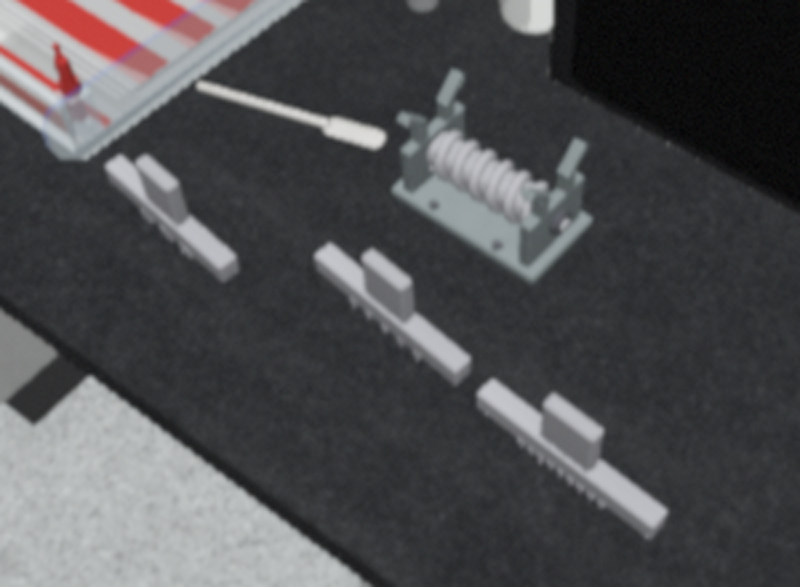

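View pics/w0.png

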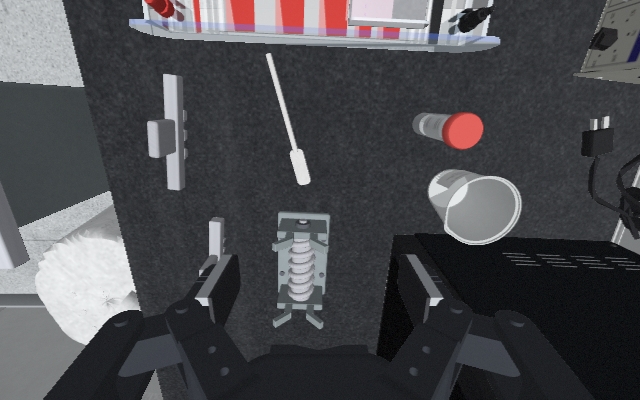

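The middle leaf, around pixel (297,240), has five teeth, so it is gauge_b. It stands near (474,-137) and the stand is near (599,-125), both roughly along world y. I'll move so the wrist camera sees both.

Request:
carry_out(
  targets=[
    {"turn": [0,0,0],"travel": [-0.015,-0.03,0],"fingers": 0},
    {"turn": [0,0,0],"travel": [-0.025,-0.03,0],"fingers": 0},
    {"turn": [0,0,0],"travel": [-0.02,-0.03,0],"fingers": 0},
    {"turn": [0,0,0],"travel": [0,0,0],"fingers": 0},
    {"turn": [0,0,0],"travel": [0,0,0],"fingers": 0},
  ],
  grip_force=60,
)

```text
clock: 1.55
tcp_pos: [535.0, -60.5, 231.7]
orientation: [180.0, 0.0, 89.9]
contact_force: [0.5, 0.6, -0.1]
width: 1.001
finger_force: 0.0
```

Run:
```python
from station import *
from h import *
s=sense();c=camera("wrist");f=c["frame"];cv2.imwrite("pics/w1.png",f[...,::-1])
np.savez("pics/w1.npz",**{k:c[k] for k in("fx","fy","cx","cy","mount")},pos=s["tcp_pos"],ori=s["orientation"])
m=cam(c,s);print(s["tcp_pos"],s["orientation"])
for q in("screw_stand","gauge_b"):
    for r in tip_of(c,q):print(q,r["p"],r["xy"],ray(m,r["xy"],0).round(1))
    for r in trace(c,q):
        ct=np.argwhere(r["mask"])[:,::-1].astype(np.float32);print(r["p"],r["xy"],cv2.minAreaRect(ct))
print(ray(m,[320,200],0))
cv2.imwrite("pics/w1c.png",cv2.resize(f[150:350,230:480,::-1],(750,600),interpolation=cv2.INTER_CUBIC))
```

```text
[534.97769773 -60.48816213 231.6944078 ] [1.79955606e+02 2.77908029e-03 8.99262745e+01]
screw_stand 0.59 [359.9, 212.6] [ 594. -125.    0.]
0.6 [364.2, 219.4] ((372.1540222167969, 228.28659057617188), (71.193115234375, 119.31983184814453), 4.484606742858887)
gauge_b 0.76 [276.4, 219.2] [ 473.3 -135.2    0. ]
gauge_b 0.72 [244.0, 84.3] [442.2  46.1   0. ]
gauge_b 0.62 [267.0, 309.2] [ 449.9 -294.6    0. ]
0.88 [274.1, 225.8] ((273.9224548339844, 222.72384643554688), (15.127703666687012, 95.9863510131836), 6.115503787994385)
0.86 [268.4, 318.3] ((266.9289245605469, 314.9949035644531), (14.106916427612305, 76.51933288574219), 4.085616588592529)
0.64 [237.6, 78.9] ((238.07005310058594, 77.37938690185547), (27.758338928222656, 130.62014770507812), 3.5763344764709473)
[ 536.52915016 -105.78358129    0.        ]
```

View pics/w1c.png

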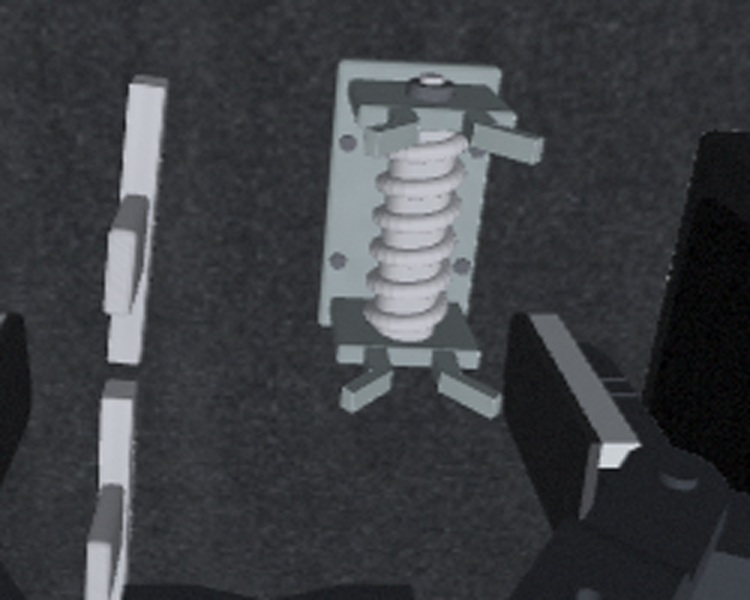

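The wrist crop (3x) shows the middle leaf with its bar-top ends at crop (131..166,85) and (108..140,363), and its tab top around (120,271). The stand's fork-plate top edges run (357,107)-(516,114) at the far fork and (338,346)-(480,352) at the near fork. The dark box lies farther right.

Run:
```python
from h import *
d=np.load("pics/w1.npz");m=cam({k:d[k] for k in("fx","fy","cx","cy","mount")},{"tcp_pos":d["pos"],"orientation":d["ori"]})
P=lambda x,y,z:ray(m,(230+x/3-.33,150+y/3-.33),z)[:2].round(1)
print("cam",(-m[1].T@m[2]).round())
for n,z,pts in(("bar",27,[(131,84),(166,87),(108,362),(140,364)]),("tab",68,[(111,231),(136,232),(104,310),(127,312)]),
 ("plate",71,[(357,107),(516,114),(338,346),(480,352)]),("flare",89,[(365,155),(541,140),(541,163),(343,411),(500,416)]),("base",6,[(339,62),(502,70),(318,322)]),("box",0,[(700,130),(650,390)])):
    for p in pts:print(n,p,P(*p,z))
```

```text
cam [535.  22. 373.]
bar (131, 84) [476.7 -66.2]
bar (166, 87) [491.5 -67.6]
bar (108, 362) [ 458.3 -203.4]
bar (140, 364) [ 473.6 -204.5]
tab (111, 231) [ 472.3 -116.1]
tab (136, 232) [ 482.3 -116.6]
tab (104, 310) [ 467.2 -151.8]
tab (127, 312) [ 476.7 -152.7]
plate (357, 107) [568.5 -63.9]
plate (516, 114) [628.5 -66.8]
plate (338, 346) [ 564.1 -167.1]
plate (480, 352) [ 623.3 -170.1]
flare (365, 155) [569.9 -76.8]
flare (541, 140) [632.7 -71.1]
flare (541, 163) [633.7 -79.9]
flare (343, 411) [ 565.1 -185.9]
flare (500, 416) [ 628.5 -188.4]
base (339, 62) [567.  -61.6]
base (502, 70) [640.4 -65.3]
base (318, 322) [ 560.  -194.1]
box (700, 130) [737.5 -95.6]
box (650, 390) [ 735.1 -238.3]
```

Request:
carry_out(
  targets=[
    {"turn": [0,0,0],"travel": [-0.037,-0.03,0.0],"fingers": 0},
    {"turn": [0,0,0],"travel": [-0.037,-0.03,0.03],"fingers": 0},
    {"turn": [0,0,7.7],"travel": [0,0,0],"fingers": 0},
    {"turn": [0,0,0],"travel": [0,0,0.035],"fingers": 0},
    {"turn": [0,0,0],"travel": [0,0,0.0],"fingers": 0},
  ],
)

```text
clock: 2.3
tcp_pos: [476.5, -129.2, 167.0]
orientation: [-179.6, -0.0, 82.4]
contact_force: [-1.1, 0.4, 0.2]
width: 1.004
finger_force: 0.0
```

Run:
```python
from station import *
from h import *
d=np.load("pics/w1.npz");m=cam({k:d[k] for k in("fx","fy","cx","cy","mount")},{"tcp_pos":d["pos"],"orientation":d["ori"]})
for p in[(428,148),(422,183),(418,215),(413,247),(408,281),(404,320)]:print(ray(m,(230+p[0]/3,150+p[1]/3),53).round(1))
s=sense();print(s["tcp_pos"],s["orientation"]);c=camera("wrist");f=c["frame"]
cv2.imwrite("pics/w2.png",f[...,::-1])
np.savez("pics/w2.npz",**{k:c[k] for k in("fx","fy","cx","cy","mount")},pos=s["tcp_pos"],ori=s["orientation"])
```

```text
[600.2 -86.8  53. ]
[ 598.7 -102.    53. ]
[ 597.9 -116.3   53. ]
[ 596.6 -130.9   53. ]
[ 595.4 -147.    53. ]
[ 594.7 -165.9   53. ]
[ 476.54539756 -129.17293373  167.01975164] [-1.79644618e+02 -2.76354456e-02  8.23513026e+01]
```

View pics/w2.png

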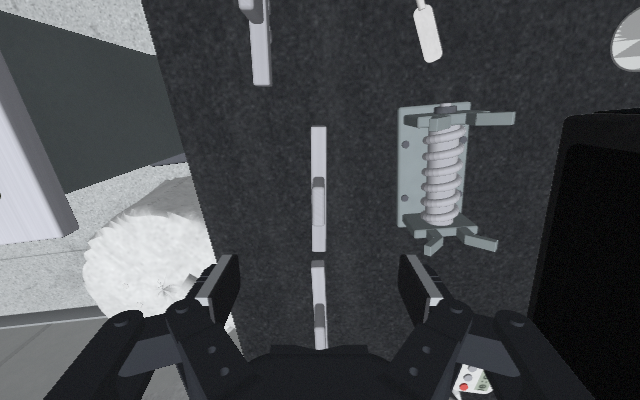

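The leaf now lies straight up and down in the picture at column 319, with its tab top at rows 187–226. I'll check the centring.

Run:
```python
from h import *
d=np.load("pics/w2.npz");m=cam({k:d[k] for k in("fx","fy","cx","cy","mount")},{"tcp_pos":d["pos"],"orientation":d["ori"]})
for z,pts in((68,[(313,188),(325,188),(313,226),(325,226)]),(27,[(311.5,126.5),(326.5,126.5),(311.5,251),(326,251)])):
    for p in pts:print(p,ray(m,p,z).round(1))
```

```text
(313, 188) [ 472.1 -116.8   68. ]
(325, 188) [ 482.8 -118.2   68. ]
(313, 226) [ 466.9 -153.8   68. ]
(325, 226) [ 478.1 -155.2   68. ]
(311.5, 126.5) [476.6 -66.2  27. ]
(326.5, 126.5) [491.2 -68.2  27. ]
(311.5, 251) [ 457.2 -202.5   27. ]
(326, 251) [ 473.6 -204.7   27. ]
```

Request:
carry_out(
  targets=[
    {"turn": [0,0,0],"travel": [-0.0065,-0.0007,0.044],"fingers": 0},
    {"turn": [0,0,0],"travel": [0,0,0.044],"fingers": 0},
    {"turn": [0,0,0],"travel": [0,0,0.025],"fingers": 0},
    {"turn": [0,0,0],"travel": [0,0,0.02],"fingers": 0},
    {"turn": [0,0,0],"travel": [0,0,0],"fingers": 0},
  ],
)

```text
clock: 2.85
tcp_pos: [476.9, -135.3, 35.5]
orientation: [-179.9, -0.0, 82.4]
contact_force: [0.1, 0.4, 0.4]
width: 1.001
finger_force: 0.0
```

Request:
carry_out(
  targets=[
    {"turn": [0,0,0],"travel": [0,0,0],"fingers": 1},
    {"turn": [0,0,0],"travel": [0,0,0],"fingers": 1},
    {"turn": [0,0,0],"travel": [0,0,0],"fingers": 1},
    {"turn": [0,0,0],"travel": [0,0,0],"fingers": 1},
    {"turn": [0,0,0],"travel": [0,0,0],"fingers": 1},
  ],
  grip_force=60,
)

```text
clock: 3.35
tcp_pos: [477.0, -136.3, 37.2]
orientation: [180.0, 0.0, 82.3]
contact_force: [-3.2, 0.2, -0.4]
width: 0.144
finger_force: 9.2
```

Request:
carry_out(
  targets=[
    {"turn": [0,0,0],"travel": [0,0,0],"fingers": 1},
    {"turn": [0,0,0],"travel": [0,0,0],"fingers": 1},
    {"turn": [0,0,0],"travel": [0,0,-0.03],"fingers": 1},
    {"turn": [0,0,0],"travel": [0,0,-0.045],"fingers": 1},
    {"turn": [0,0,0],"travel": [0,0,-0.045],"fingers": 1},
  ],
)

```text
clock: 3.85
tcp_pos: [475.8, -136.0, 157.3]
orientation: [-179.8, -0.0, 82.3]
contact_force: [1.8, -0.7, -2.0]
width: 0.129
finger_force: 60.0
```

Request:
carry_out(
  targets=[
    {"turn": [0,0,0],"travel": [0,0,-0.02],"fingers": 1},
    {"turn": [0,0,0],"travel": [0,0,0],"fingers": 1},
  ],
)

```text
clock: 4.05
tcp_pos: [478.5, -136.7, 179.2]
orientation: [179.7, 0.0, 82.3]
contact_force: [0.9, -0.2, -1.6]
width: 0.129
finger_force: 60.2
```

Run:
```python
from station import *
from h import *
s=sense();c=camera("wrist");m=cam(c,s);f=c["frame"];print(s["tcp_pos"],s["orientation"],s["width"],s["finger_force"],s["contact_force"])
cv2.imwrite("pics/w3.png",f[...,::-1])
np.savez("pics/w3.npz",**{k:c[k] for k in("fx","fy","cx","cy","mount")},pos=s["tcp_pos"],ori=s["orientation"])
```

```text
[ 478.47652229 -136.65122028  179.23128612] [1.79662093e+02 1.93860021e-02 8.22741693e+01] 0.12926567819897256 60.19636631011963 [ 0.91855134 -0.17060013 -1.59548615]
```

View pics/w3.png

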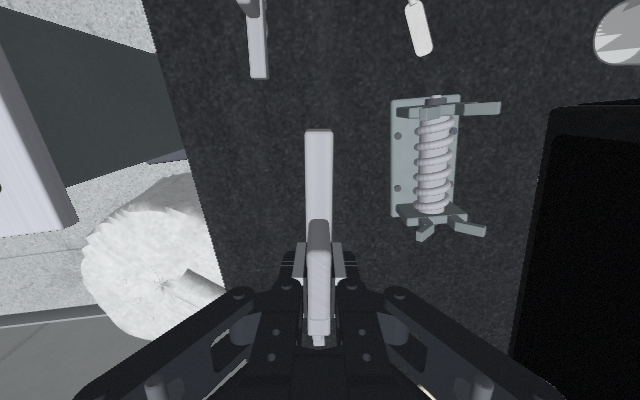

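The leaf is held straight in the fingers. The stand is at upper right, with its forks around (455,108) and (445,222). Before moving over, I'll check the dark box's clearance.

Run:
```python
from station import *
from h import *
c=camera("scene");m=cam(c)
for p in[(358.1,148.1),(450,198.8)]:print(ray(m,p,0).round())
c2=camera("side");cv2.imwrite("pics/side2.png",c2["frame"][...,::-1])
d=np.load("pics/w3.npz");w=cam({k:d[k] for k in("fx","fy","cx","cy","mount")},{"tcp_pos":d["pos"],"orientation":d["ori"]})
# leaf far end corners in the wrist view -> leaf bar top at z=179-36+27
for p in[(305.5,130),(332.5,130)]:print(ray(w,p,170).round(1))
# height of box: top front corner (550,108) & face lines
for z in(0,100,200,250):print(z,ray(w,(551,108),z).round(),ray(w,(513,370),z).round())
```

```text
[750. -88.   0.]
[ 737. -318.   -0.]
[480.7 -66.2 170. ]
[494.8 -68.1 170. ]
0 [743. -93.   0.] [ 736. -480.    0.]
100 [663. -81. 100.] [ 659. -348.  100.]
200 [584. -69. 200.] [ 582. -215.  200.]
250 [544. -63. 250.] [ 543. -148.  250.]
```

View pics/side2.png

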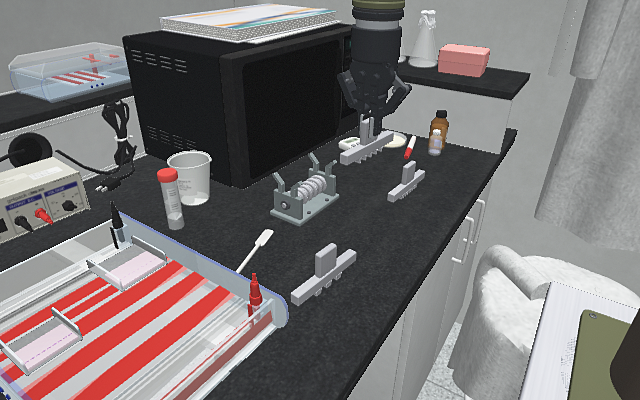

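The box is a microwave whose face is at x≈740, so there's ample clearance. I'll move above the stand.

Request:
carry_out(
  targets=[
    {"turn": [0,0,-5.0],"travel": [0,0,0],"fingers": 1},
    {"turn": [0,0,0],"travel": [0.006,0.04,0],"fingers": 1},
    {"turn": [0,0,0],"travel": [0.006,0.04,0],"fingers": 1},
    {"turn": [0,0,0],"travel": [0.006,0.04,0.0],"fingers": 1},
    {"turn": [0,0,0],"travel": [0,0,0.02],"fingers": 1},
  ],
)

```text
clock: 4.7
tcp_pos: [605.4, -121.7, 156.7]
orientation: [179.4, -0.1, 87.4]
contact_force: [0.2, 0.3, -1.7]
width: 0.132
finger_force: 60.1
```

Request:
carry_out(
  targets=[
    {"turn": [0,0,0],"travel": [0,0,0],"fingers": 1},
    {"turn": [0,0,0],"travel": [0,0,0],"fingers": 1},
  ],
)

```text
clock: 4.9
tcp_pos: [595.0, -123.9, 154.5]
orientation: [-179.7, 0.0, 87.3]
contact_force: [-0.2, -0.7, -1.1]
width: 0.13
finger_force: 60.0
```

Run:
```python
from station import *
from h import *
s=sense();c=camera("wrist");f=c["frame"];print(s["tcp_pos"],s["orientation"],s["width"],s["finger_force"])
np.savez("pics/w4.npz",**{k:c[k] for k in("fx","fy","cx","cy","mount")},pos=s["tcp_pos"],ori=s["orientation"])
sc=camera("scene")["frame"];sd=camera("side")["frame"]
cv2.imwrite("pics/side3.png",sd[...,::-1])
up=lambda x,w,h:cv2.resize(x[...,::-1],(w,h),interpolation=cv2.INTER_CUBIC)
cv2.imwrite("pics/m4.png",np.hstack([up(f[90:330,220:420],500,600),np.vstack([up(sc[140:230,280:380],300,270),up(sd[125:235,255:355],300,330)])]))
```

```text
[ 595.04171733 -123.92333216  154.53980524] [-1.79654830e+02  1.69071972e-03  8.72996536e+01] 0.12951782790365407 59.962833523750305
```

View pics/m4.png

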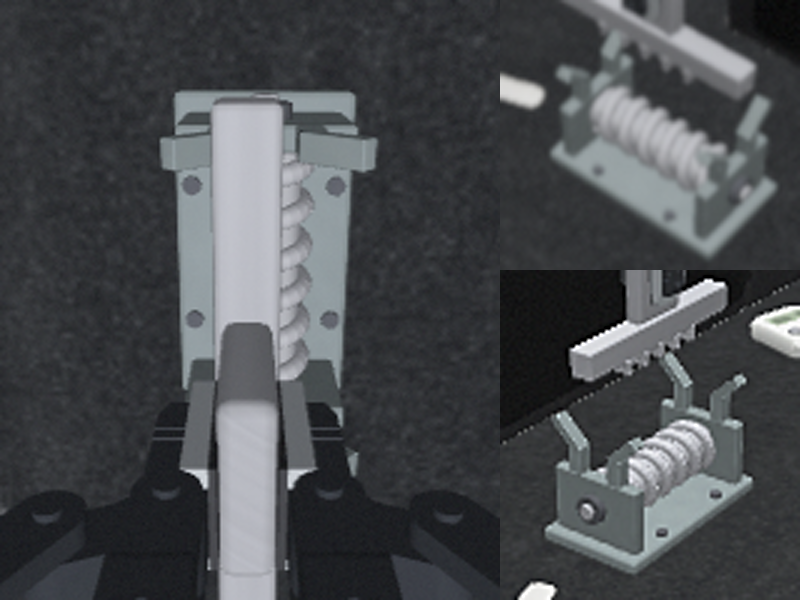

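The leaf is parallel to the stand but too far left. In the wrist crop (2.5x) its far end spans columns 213–281, while the far fork's flare spans 161–377 and the base plate 176–356. I'll work out the offsets.

Run:
```python
from station import *
from h import *
d=np.load("pics/w4.npz");m=cam({k:d[k] for k in("fx","fy","cx","cy","mount")},{"tcp_pos":d["pos"],"orientation":d["ori"]})
P=lambda x,y,z:ray(m,(220+x/2.5-.3,90+y/2.5-.3),z)[:2].round(1)
for n,z,pts in(("flare",89,[(161,138),(377,140),(162,168),(375,171)]),("base",6,[(176,93),(356,95),(185,360),(344,375)]),("leaf",145.5,[(213,103),(281,103),(218,320),(276,320)]),
  ("ridge",50,[(305,165),(308,205),(306,245),(304,282),(301,319),(298,358)])):
    print(n,[P(*p,z) for p in pts])
s=sense();print(s["tcp_pos"])
```

```text
flare [array([571.4, -68.1]), array([634.9, -71.6]), array([570.9, -77. ]), array([634.4, -80.8])]
base [array([567.7, -61.2]), array([640.4, -65.4]), array([ 562.4, -180.2]), array([ 635.3, -191.1])]
leaf [array([590.6, -54. ]), array([604.9, -54.6]), array([ 588.7, -103.4]), array([ 602.2, -104. ])]
ridge [array([616.2, -85. ]), array([617. , -99.5]), array([ 616. , -114.5]), array([ 615. , -128.9]), array([ 613.5, -143.8]), array([ 612. , -160.2])]
[ 596.78064188 -124.24300754  156.84016775]
```

Request:
carry_out(
  targets=[
    {"turn": [0,0,0],"travel": [-0.004,0.004,0],"fingers": 1},
    {"turn": [0,0,0],"travel": [0,0,0.012],"fingers": 1},
    {"turn": [0,0,0],"travel": [0,0,0.012],"fingers": 1},
    {"turn": [0,0,0],"travel": [0,0,0],"fingers": 1},
    {"turn": [0,0,0],"travel": [0,0,0],"fingers": 1},
  ],
)

```text
clock: 5.55
tcp_pos: [600.7, -127.8, 131.9]
orientation: [-179.9, -0.0, 87.3]
contact_force: [-0.2, 0.4, -1.5]
width: 0.132
finger_force: 60.1
```

Run:
```python
from station import *
from h import *
ps=[]
for i in range(4):
    s=sense();c=camera("wrist");ps.append(s["tcp_pos"])
print(np.round(ps,1),s["orientation"]);f=c["frame"]
np.savez("pics/w5.npz",**{k:c[k] for k in("fx","fy","cx","cy","mount")},pos=np.mean(ps,0),ori=s["orientation"])
sc=camera("scene")["frame"];sd=camera("side")["frame"]
up=lambda x,w,h:cv2.resize(x[...,::-1],(w,h),interpolation=cv2.INTER_CUBIC)
cv2.imwrite("pics/m5.png",np.hstack([up(f[90:330,220:420],500,600),np.vstack([up(sc[140:230,280:380],300,270),up(sd[125:235,255:355],300,330)])]))
```

```text
[[ 600.7 -127.8  131.9]
 [ 601.2 -127.9  132.4]
 [ 601.5 -127.9  132.7]
 [ 601.6 -128.   132.9]] [ 1.79963293e+02 -3.61578014e-03  8.73071719e+01]
```

View pics/m5.png

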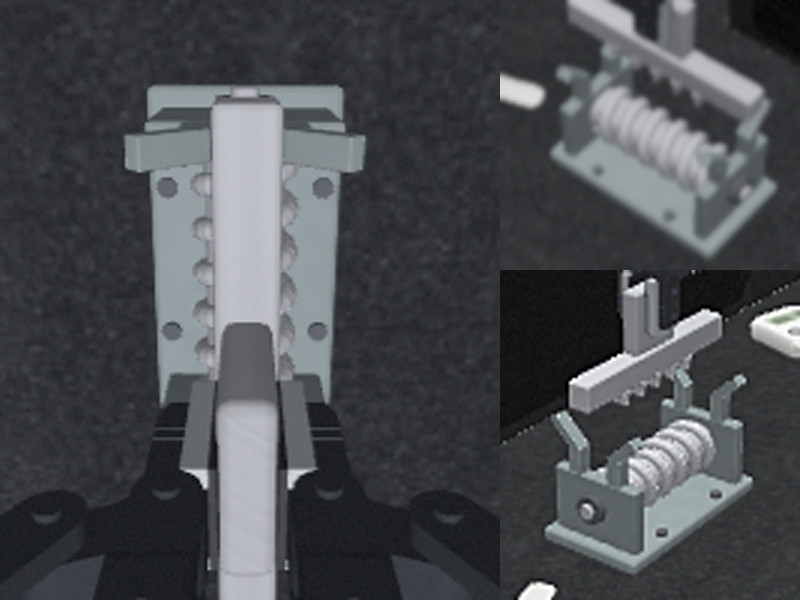

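The leaf now sits centred between the flares in the wrist crop: leaf at 247, flare centre 244.5, base centre 245.5. The thread shows on both sides of it, so I'll work out the groove phase from that.

Run:
```python
from h import *
d=np.load("pics/w5.npz");m=cam({k:d[k] for k in("fx","fy","cx","cy","mount")},{"tcp_pos":d["pos"],"orientation":d["ori"]})
P=lambda x,y,z:ray(m,(220+x/2.5-.3,90+y/2.5-.3),z)[:2].round(1)
for z in(32,42):
  print(z,[P(203,y,z)[1] for y in(183,228,270,312,354)],[P(290,y,z)[1] for y in(170,210,250,292,335,372)])
print([P(x,y,89) for x,y in((124,137),(365,136),(128,168),(361,171))],[P(x,y,123) for x,y in((213,103),(281,103))],m[1].T@-m[2])
```

```text
32 [np.float64(-92.9), np.float64(-109.2), np.float64(-125.1), np.float64(-141.6), np.float64(-158.9)] [np.float64(-89.8), np.float64(-104.1), np.float64(-118.9), np.float64(-135.2), np.float64(-152.5), np.float64(-168.1)]
42 [np.float64(-90.9), np.float64(-106.6), np.float64(-121.8), np.float64(-137.6), np.float64(-154.2)] [np.float64(-87.9), np.float64(-101.6), np.float64(-115.9), np.float64(-131.4), np.float64(-148.1), np.float64(-163.0)]
[array([571.2, -68.5]), array([634.5, -71.2]), array([571.4, -76.7]), array([633.5, -80.4])] [array([596.9, -58. ]), array([611.2, -58.6])] [604.67576912 -45.07179269 273.87590273]
```

Request:
carry_out(
  targets=[
    {"turn": [0,0,0],"travel": [-0.0005,-0.0007,0.01],"fingers": 1},
    {"turn": [0,0,0],"travel": [0,0,0.01],"fingers": 1},
    {"turn": [0,0,0],"travel": [0,0,0.01],"fingers": 1},
    {"turn": [0,0,0],"travel": [0,0,0.0],"fingers": 1},
    {"turn": [0,0,0],"travel": [0,0,0],"fingers": 1},
  ],
)

```text
clock: 6.35
tcp_pos: [600.3, -128.4, 102.0]
orientation: [-179.9, -0.0, 87.3]
contact_force: [0.3, 0.3, -2.2]
width: 0.133
finger_force: 60.1
```

Request:
carry_out(
  targets=[
    {"turn": [0,0,0],"travel": [0,0,0.003],"fingers": 1},
    {"turn": [0,0,0],"travel": [0,0,0.003],"fingers": 1},
    {"turn": [0,0,0],"travel": [0,0,0.003],"fingers": 1},
    {"turn": [0,0,0],"travel": [0,0,0],"fingers": 1},
    {"turn": [0,0,0],"travel": [0,0,0],"fingers": 1},
  ],
)

```text
clock: 6.85
tcp_pos: [600.6, -128.5, 93.6]
orientation: [-180.0, -0.0, 87.3]
contact_force: [0.3, -0.6, -2.4]
width: 0.129
finger_force: 60.1
```

Request:
carry_out(
  targets=[
    {"turn": [0,0,0],"travel": [0,0,0.002],"fingers": 1},
    {"turn": [0,0,0],"travel": [0,0,0.002],"fingers": 1},
    {"turn": [0,0,0],"travel": [0,0,0.001],"fingers": 1},
    {"turn": [0,0,0],"travel": [0,0,0],"fingers": 1},
    {"turn": [0,0,0],"travel": [0,0,0],"fingers": 1},
  ],
)

```text
clock: 7.35
tcp_pos: [600.6, -128.5, 88.6]
orientation: [180.0, 0.0, 87.3]
contact_force: [0.4, -0.2, -2.0]
width: 0.132
finger_force: 60.1
```

Request:
carry_out(
  targets=[
    {"turn": [0,0,0],"travel": [0,0,0.002],"fingers": 1},
    {"turn": [0,0,0],"travel": [0,0,0.001],"fingers": 1},
    {"turn": [0,0,0],"travel": [0,0,0],"fingers": 1},
    {"turn": [0,0,0],"travel": [0,0,0],"fingers": 1},
  ],
)

```text
clock: 7.75
tcp_pos: [600.6, -128.5, 85.6]
orientation: [180.0, -0.0, 87.3]
contact_force: [0.5, 0.2, -1.8]
width: 0.132
finger_force: 60.1
```

Request:
carry_out(
  targets=[
    {"turn": [0,0,0],"travel": [0,0,0.001],"fingers": 1},
    {"turn": [0,0,0],"travel": [0,0,0.001],"fingers": 1},
    {"turn": [0,0,0],"travel": [0,0,0],"fingers": 1},
  ],
)

```text
clock: 8.05
tcp_pos: [600.9, -128.6, 85.0]
orientation: [180.0, 0.0, 87.3]
contact_force: [-2.1, 0.8, 8.0]
width: 0.132
finger_force: 61.8
```

Run:
```python
from station import *
from h import *
s=sense();print(s["tcp_pos"].round(1),s["contact_force"].round(1))
sc=camera("scene")["frame"];sd=camera("side")["frame"]
up=lambda x,w,h:cv2.resize(x[...,::-1],(w,h),interpolation=cv2.INTER_CUBIC)
cv2.imwrite("pics/m6.png",np.hstack([up(sc[140:230,280:380],400,360),up(sd[135:225,255:355],400,360)]))
```

```text
[ 600.9 -128.6   85. ] [-2.1  0.8  8. ]
```

View pics/m6.png

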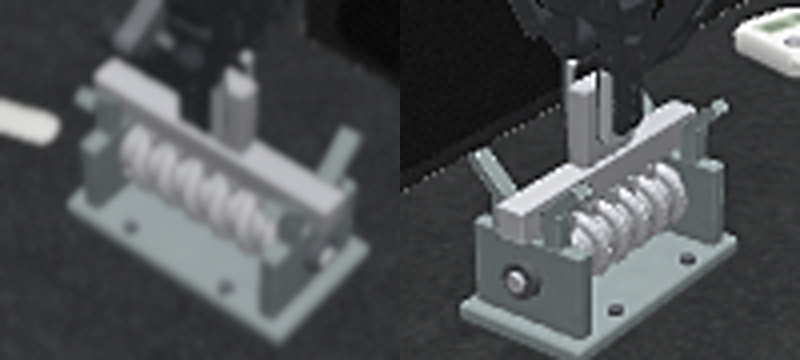

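Both bar ends are in the fork slots and the teeth are down in the thread, with 8 N of contact at the expected height. I'll release and retreat.

Request:
carry_out(
  targets=[
    {"turn": [0,0,0],"travel": [0,0,0],"fingers": 0.6},
    {"turn": [0,0,0],"travel": [0,0,0],"fingers": 0.6},
    {"turn": [0,0,0],"travel": [0,0,0],"fingers": 0.6},
    {"turn": [0,0,0],"travel": [0,0,0],"fingers": 0.6},
  ],
)

```text
clock: 8.55
tcp_pos: [600.6, -128.5, 83.5]
orientation: [-180.0, -0.0, 87.3]
contact_force: [0.7, -0.4, -0.4]
width: 0.399
finger_force: 0.0
```

Request:
carry_out(
  targets=[
    {"turn": [0,0,0],"travel": [0,0,-0.015],"fingers": 0.6},
    {"turn": [0,0,0],"travel": [0,0,-0.03],"fingers": 0.6},
    {"turn": [0,0,0],"travel": [0,0,-0.04],"fingers": 0.6},
    {"turn": [0,0,0],"travel": [0,0,-0.04],"fingers": 0.6},
    {"turn": [0,0,0],"travel": [0,0,0],"fingers": 0.6},
  ],
)

```text
clock: 9.05
tcp_pos: [604.7, -128.9, 215.6]
orientation: [179.3, 0.1, 87.3]
contact_force: [0.9, -1.4, -0.8]
width: 0.4
finger_force: 0.0
```

Run:
```python
from station import *
from h import *
s=sense();print(s["tcp_pos"].round(1),s["contact_force"].round(1),s["width"])
sc=camera("scene");sd=camera("side");m1,m2=cam(sc),cam(sd);ov=[]
th=np.radians(-2.7);R=np.array([[np.cos(th),-np.sin(th)],[np.sin(th),np.cos(th)]])
for c,m in((sc,m1),(sd,m2)):
    f=cv2.resize(c["frame"][...,::-1],None,fx=4,fy=4,interpolation=cv2.INTER_CUBIC)
    # expected bar top/bottom edges if seated
    for z in(48+9,48+27):
        q=np.array([[x,y] for x,y in((-8,-70),(8,-70),(8,70),(-8,70))])@R.T+[600.3,-128.4]
        p=proj(m,np.c_[q,[z]*4]);cv2.polylines(f,[np.int32((p+.5)*4)],True,(0,0,255),1)
    u=(280,140) if c is sc else (255,135)
    ov.append(f[u[1]*4:u[1]*4+400,u[0]*4:u[0]*4+400])
cv2.imwrite("pics/m7.png",np.hstack(ov))
```

```text
[ 604.7 -128.9  215.6] [ 0.9 -1.4 -0.8] 0.40020239831301724
```

View pics/m7.png

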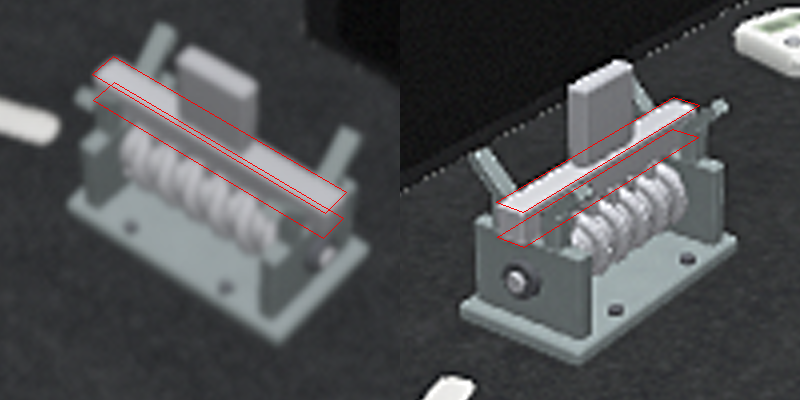

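The overlay for a fully seated leaf (tips at z=48) matches the bar edges in both views, and the leaf sits level with its ends in the forks. The other two leaves were never touched, so I'll hand in.

```bash
python3 -c "
from station import *
print(finish_job())"
```

```text
the job is handed in; nothing more can be done
None
```

I seated the 16 mm leaf (gauge_b) in the screw's thread with its ends in the forks, released it and handed the job in. The last camera views match a fully home leaf, the other two leaves were not touched, and no verdict was returned.

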